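# Set the eccentric roller of a rail carriage with a reversing ratchet spanner

### The arm

A 6-joint arm with a two-finger parallel gripper is mounted at the origin on the work surface; the furniture and walls round the work are solid. World frame = base frame: x ahead of the robot, y to its left, z up, the work surface at z = 0. Lengths are in m, angles in rad, forces in N, time in s.
With the tool pointing down it reaches from about 0.275 to 0.875 m from the base axis. Payload 12.5 kg.
Tool frame: the origin (TCP) lies midway between the tips of the shut fingers; the grasp point (between the pads) lies 19 mm behind it; z points along the fingers, y is the line along which they close (so a half turn about z gives the same grasp; the last joint's range is limited). The gripper opens to 85 mm and grips with 20 to 120 N. Pads are 22 mm wide; open, the fingers measure 114 mm over their backs; the gripper's body (76 mm by 85 mm) begins 54 mm behind the grasp point. The pads swing forward as they close: fully open they stand 13 mm farther back than shut.
Start: joints at [-1.285, 0.351, 1.652, -0, 1.139, -0.085], TCP at [0.199, -0.513, 0.204] pointing down, gripper open.
Joint ranges: [-2.75, 2.75], [-0.79, 2.1], [0.01, 2.65], [-1.57, 4.71], [0.07, 3.14], [-2.87, 2.87]. Speed limits (rad/s): [2.22, 2.22, 2.79, 3.14, 3.14, 3.14].

### API

Orientations are given as [roll, pitch, yaw] about the fixed x, y, z axes, in that order (R = Rz(yaw) Ry(pitch) Rx(roll)).
In Python, from station import robot gives the robot as it stands.
- The arm moves only by the tool carry_out, never from a script. Its arguments are lists of equal length, an entry for each row: "dr": the turn, a rotation vector about the tool's x, y, z in rad, a list of three; "delta_pos": the shift along the tool's x, y, z in cm, a list of three; "claw": the finger opening in cm, from 0 to 8.54. In form: {"dr": [[wx, wy, wz], ...], "delta_pos": [[dx, dy, dz], ...], "claw": [claw, ...]}. A call has exactly 5 rows; each row shifts and turns the commanded pose from where the row before left it, along the tool's axes as they then stand; what a row does not reach is not made up. A row lasts 1/12 s, in which the tool goes at most 41.7 mm and 7.16 degrees, less where a joint would pass 70% of its speed; a pose out of reach is approached as far as the arm can. A call with a gripper value outside its range is refused whole. The fingers move at their own pace and stop on an object; "force" is the grip in N (left out, the last holds). Time passes only in rows, so rows that do not move let the fingers close, or fill a call up. It gives the time, the measured TCP pose, the force, the opening and the grip force at its end, in the units of the state.
- robot.state(): the state, without advancing time (a new reading comes with each control period).
- robot.get_image(name): name is "scene" or "top" or "wrist"; returns (picture, depth): 480x640x3 uint8, red, green, blue; 480x640 float32, m along the optical axis (not along the pixel's ray), 0 where there is no reading.
- robot.camera_info(name): a dict with "fx", "fy", "cx", "cy" (pixels), "R" (3x3) and "t" (3): a world point X has camera coordinates R X + t. Camera axes: x right, y down, z forward; pixel columns grow to the right and rows downward; lengths in m; the calibration is good to about 2 mm. The wrist camera is an equidistant fisheye: a pixel r from the principal point sees the ray r / f radians off the axis. A picture is of the moment at which its call begins: read the wrist's pose just before it. camera_info takes no time and is no camera call; for the wrist camera it gives the pose at the moment of the call.
- robot.job_done(): hands the job in; it is judged then, once.
Trained networks look in the newest picture that a camera, given by its name, has taken for a name from the list of things; names that differ only in an ending like _2 or _b are one class to them, and where a whole thing is asked for, a point or a joint stands for the part that bears it (a point fixed in the world has none). Each returns a list of dicts, best first, with "p" (0 to 1); they miss things now and then, are a little off and sometimes report something else, mostly with a low value. They report only what shows in the picture. A call takes as long as a camera call.
- robot.find_in(camera, label): "pixel" ([column, row] in pixels, amid what is visible of it).
- robot.trace(camera, label): "mask" (480x640 bool, what is visible of it) and "pixel" ([column, row] in pixels, amid what is visible of it).
The state is a dict: "clock": time; "joints": joint angles; "qd": joint speeds; "tau": joint torques, N m; "eef_pos": TCP position; "orientation": TCP orientation; "force": force on the tool from outside, world axes, zero at the start; "wrist_torque": the same for the moment, N m; "opening": finger opening in m; "finger_force": force on a finger pad.
Only numpy, scipy, OpenCV 4.12 (cv2) and the standard library are available. Lean on these libraries where they do the work, as an engineer would, in place of code of your own. Each camera call takes 0.05 s, during which the arm holds its last target. There are 200 camera calls.

### The job

The lower roller of the carriage on the sloping rail sits on an eccentric stud: with the ratchet spanner that is on it, turn the stud clockwise until the nose of its cam points straight at the long engraved line. Flip the small reversing lever on the spanner's head over to its other side (right, facing the slope from its low side), swing the handle back to the left, where it clicks round freely and leaves the cam alone, then pull it to the right until the nose is on the line. Touch the cam only through the spanner and do not drive it the wrong way; leave the lever to the right, let go, and do not knock the mouse, the tape roll or the small case.

Things in the scene. Friction and masses are not known exactly. Their poses are not given: they have to be found in the camera images.
- rail_stand: grey steel stand fixed to the desk, base 150 x 230 mm, with a 260 mm long 80 x 40 mm slotted aluminium rail lying on a 30 degree slope; on the rail an aluminium carriage plate 186 x 140 x 8 mm. Origin on the desk, 90 mm straight below axis; x points level towards the slope's high side, z up. Turned so that the slope rises away from the robot and to its right.
- axis (a point): where the eccentric stud's axis meets the top face of the carriage plate. z = the stud's axis, square to the plate, outwards (30 degrees from vertical); x = up the slope; y = along the rail, to the left of someone who faces the slope from its low side. Left, right and heights (along z, above the plate) in this list are meant so. Two roller bolts, 8 mm high, at (100, +46) and (100, -46) mm; plate ends at x = 114 mm.
- stop_post (a point): centre of the top of the bump-stop post: 15 mm across with a rubber sleeve, 38 mm high, at (79, -52) mm from axis, just right of the spanner's handle.
- mark (a point): inner end of the long engraved line of the scale on the plate, at (-46.5, 0, 0) mm in the frame of axis; the line runs 15 mm straight down the slope from there. The scale's other lines, 15 degrees apart, are short (6 mm).
- nose_tip (a point): tip of the pointed nose of the dark steel cam on the stud, 44 mm from the axis, 4.9 mm above the plate; it sweeps just inside the scale.
- eccentric: dark steel eccentric stud with its cam disc (49 mm across, 10 mm thick) and nose; its 24 mm hexagon goes up through the spanner's ring to 46 mm above the plate. Origin on the axis at the plate; z = the stud's axis, -x points along the nose. It only turns about axis z; it starts with the nose 25 to 50 degrees right of the long line. Stiff: about 0.12 N m, stays where it is left.
- spanner (a joint): swing of the ratchet ring spanner about the same axis (rad): 0 = handle straight up the slope, positive = anticlockwise seen on to the plate, handle end to the left; limits -0.42 (against the post) and 1.4. Stays where left (0.16 N m). The ring stays on the stud: 52 mm across, 26 to 40 mm above the plate. 18 teeth: after a change of direction up to 0.36 rad is swung before it bites.
- handle (a point): middle of the spanner's steel handle, 140 mm from the axis and 33.5 mm above the plate. The handle is 16 mm wide, 9 mm thick (29 to 38 mm above the plate) and straight from 60 to 182 mm from the axis; the origin's axes are the spanner's: x along the handle outwards, z = the stud's axis.
- reverser (a joint): angle of the small reversing lever on the spanner's head (rad): pivot parallel to the stud, 27 mm from it on the handle's line; 0 = along the handle, positive = tab to the left; limits -0.28 and 0.28. Left: drives the stud anticlockwise, clicks free clockwise. Right: drives clockwise, clicks free anticlockwise. Stays where put; about 3 N at the tab moves it (the spanner may swing up to the post first).
- lever_tab (a point): middle of the reversing lever's upright dark steel tab, 24 mm from the lever's pivot towards the handle, 48.5 mm above the plate. The tab is 10 mm along the handle, 8.5 mm wide and stands from the spanner's top (40 mm) to 54.5 mm above the plate; it moves 13 mm from side to side.
- mouse_grey: grey computer mouse, 106 x 58 x 37 mm, right of the stand. Leave it where it is. Origin at the centre of its underside.
- tape_roll: roll of brown packing tape lying flat, 92 mm across, 48 mm high, left in front of the stand. Leave it where it is. Origin at the centre of its underside.
- device_case: small black hard case, 53 x 78 x 34 mm, far right of the stand. Leave it where it is. Origin at the centre of its underside.

How it is judged:
By the outcome, as a careful person would: the job done as asked, in the order asked, and still so for the second after the job is handed in, with the robot touching nothing.
It also fails if it takes over 54 s, if anything falls off the work surface, if the arm or the gripper's body presses on something with over 40 N, if the wrist force passes 120 N, or if a joint passes its speed limit or range.

## Working session

There is one attempt and no reset: what is moved stays moved. The work goes in short steps, Python scripts to look and compute and a tool call to move; the robot and the scene stay as the last step left them, time stands still between calls to the robot, and variables do not carry over. Pictures are saved under pics/ and viewed, at most 10 in all, crops included, and the job is handed in when it is done.

Besides the shell and the picture viewer there is one more tool, called after "Emit:" by a JSON object that holds its "method" and its "body", one argument or row to a line. carry_out: Moves the arm, as the interface text tells. Its arguments: {"type":"object","properties":{"dr":{"type":"array","items":{"type":"array","items":{"type":"number"}}},"delta_pos":{"type":"array","items":{"type":"array","items":{"type":"number"}}},"claw":{"type":"array","items":{"type":"number"}},"force":{"type":"number"}},"required":["dr","delta_pos","claw"]}

```bash
ls; mkdir -p pics; cat > h.py <<'E'
import numpy as np, cv2
from scipy.spatial.transform import Rotation as Ro
from station import robot
def px2w(c,d,u,v):
    X=np.array([(u-c['cx'])/c['fx']*d,(v-c['cy'])/c['fy']*d,d]); return np.array(c['R']).T@(X-np.array(c['t']))
def w2px(c,X):
    p=np.array(c['R'])@X+np.array(c['t']); return c['fx']*p[0]/p[2]+c['cx'],c['fy']*p[1]/p[2]+c['cy']
def save(n,im): cv2.imwrite('pics/'+n,im[:,:,::-1])
E
python3 - <<'E'
from h import *
s=robot.state(); print(s)
for n in ('scene','top'):
    im,d=robot.get_image(n); save(n+'1.png',im); np.savez(n+'1.npz',im=im,d=d)
    c=robot.camera_info(n); print(n,{k:np.round(v,3).tolist() for k,v in c.items()})
    for l in ('stop_post','handle','lever_tab','nose_tip','mark','axis','eccentric','rail_stand','mouse_grey','tape_roll','device_case'):
        try:
            r=robot.find_in(n,l)
            for q in r[:1]:
                u,v=map(int,q['pixel']); z=d[v,u]; print(l,round(q['p'],2),(u,v),px2w(c,z,u,v).round(3))
        except Exception as e: print(l,e)
E
```

```text
pics
{'clock': 0.0, 'joints': array([-1.28458631e+00,  3.51239843e-01,  1.65244588e+00, -4.36513897e-05,
        1.13908857e+00, -8.46187784e-02]), 'qd': array([ 0.00034295, -0.00020839, -0.00249291, -0.0030914 ,  0.00094615,
       -0.0011822 ]), 'tau': array([ 1.31272936e-03, -5.06095433e+01, -2.91405541e+01, -1.23690472e-05,
        4.51321612e-03, -3.64419449e-06]), 'eef_pos': array([ 0.19921169, -0.51225655,  0.20384818]), 'orientation': array([-3.14041189e+00, -6.03865410e-05,  3.70847048e-01]), 'force': array([-0.08624192,  0.41157466,  0.1572859 ]), 'wrist_torque': array([-0.04937345, -0.00969316,  0.03645465]), 'finger_force': 0.0, 'opening': 0.0854491378061459}
scene {'fx': 617.009, 'fy': 617.009, 'cx': 321.317, 'cy': 239.404, 'R': [[-0.899, -0.437, 0.0], [-0.281, 0.578, -0.766], [0.335, -0.689, -0.643]], 't': [0.404, 0.225, 1.144]}
handle 0.82 (288, 282) [0.443 0.148 0.144]
lever_tab 0.46 (281, 280) [0.454 0.152 0.147]
nose_tip 0.67 (281, 307) [0.436 0.188 0.12 ]
mark 0.78 (288, 297) [0.43  0.173 0.134]
axis 0.64 (292, 296) [0.44  0.141 0.103]
eccentric 0.87 (280, 308) [0.436 0.192 0.121]
rail_stand 0.96 (291, 295) [0.442 0.141 0.105]
tape_roll 0.91 (314, 394) [0.342 0.25  0.002]
device_case 0.94 (370, 216) [ 0.435 -0.229  0.031]
top {'fx': 576.217, 'fy': 576.217, 'cx': 318.956, 'cy': 227.296, 'R': [[-0.006, -1.0, -0.003], [-0.987, 0.007, -0.162], [0.162, 0.002, -0.987]], 't': [0.027, 0.471, 1.065]}
stop_post 0.88 (265, 235) [0.439 0.115 0.161]
lever_tab 0.44 (268, 233) [0.441 0.11  0.166]
nose_tip 0.64 (226, 237) [0.44  0.186 0.134]
mark 0.55 (263, 233) [0.442 0.119 0.161]
axis 0.76 (267, 235) [0.438 0.112 0.165]
eccentric 0.5 (224, 237) [0.44  0.19  0.132]
rail_stand 0.92 (268, 235) [0.439 0.11  0.158]
mouse_grey 0.97 (383, 235) [ 0.455 -0.098  0.041]
tape_roll 0.72 (179, 296) [0.343 0.291 0.025]
device_case 0.69 (454, 243) [ 0.439 -0.233  0.037]
```

```bash
python3 - <<'E'
from h import *
a=np.load('top1.npz')['im'][110:340,120:440]; b=np.load('scene1.npz')['im'][190:420,180:440]
a=cv2.resize(a,None,fx=2.5,fy=2.5,interpolation=3)
b=cv2.resize(b,None,fx=2.5,fy=2.5,interpolation=3)
save('top_c.png',a);save('scene_c.png',b)
E
```

```text
(no output)
```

View pics/top_c.png

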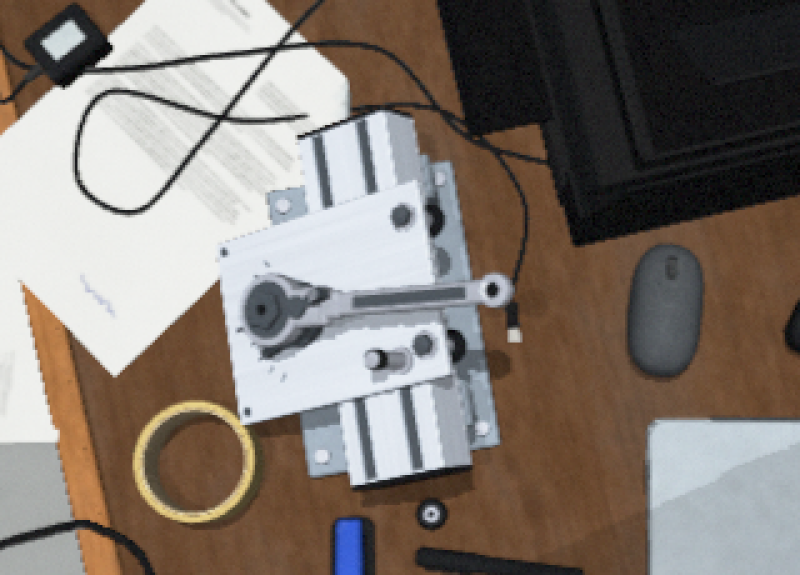

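View pics/scene_c.png

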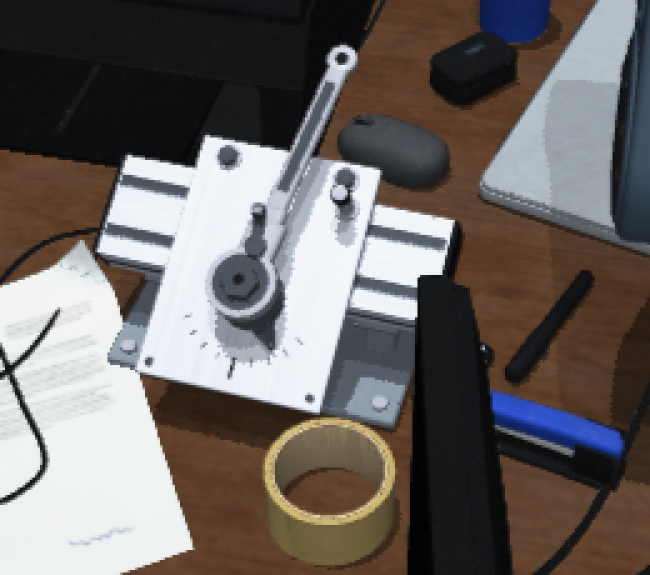

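The top view shows the spanner pointing right (up-slope) with its ring at crop (262,309), the bolts at (401,215) and (424,344), and the post top at (375,358). The scene view shows the long line at crop (233,362) and the nose to its right at about (272,345). The tab, at (258,212), is left of the handle line.

```bash
cat >> h.py <<'E'
S30=np.radians(30)
def frame(p):
    x,y,a=p; u=np.array([np.cos(a),np.sin(a),0]); z=np.array([0,0,1.])
    X=u*np.cos(S30)+z*np.sin(S30); Z=-u*np.sin(S30)+z*np.cos(S30); Y=np.cross(Z,X)
    return np.array([x,y,.09]),np.stack([X,Y,Z],1)
E
python3 - <<'E'
from h import *
from scipy.optimize import least_squares
c={n:robot.camera_info(n) for n in('top','scene')}
T=lambda u,v:(120+u/2.5,110+v/2.5); S=lambda u,v:(180+u/2.5,190+v/2.5)
obs=[('top',T(262,309),(0,0,46)),('top',T(401,215),(100,46,8)),('top',T(424,344),(100,-46,8)),('top',T(375,358),(79,-52,38)),
('scene',S(238,281),(0,0,46)),('scene',S(229,155),(100,46,8)),('scene',S(346,177),(100,-46,8)),('scene',S(341,190),(79,-52,38)),('scene',S(233,362),(-46.5,0,0))]
def f(p,full=0):
    o,R=frame(p); r=[np.array(w2px(c[n],o+R@np.array(q)/1e3))-uv for n,uv,q in obs]
    return np.array(r) if full else np.ravel(r)
r=least_squares(f,[.44,.17,-1.3],loss='soft_l1'); print(r.x,f(r.x,1).round(1).tolist())
np.save('p.npy',r.x); o,R=frame(r.x); print(R.round(3))
# point on known-height plane from pixel
def onplane(n,uv,h):
    k=c[n];d=np.array(k['R']).T@np.array([(uv[0]-k['cx'])/k['fx'],(uv[1]-k['cy'])/k['fy'],1]);C=-np.array(k['R']).T@np.array(k['t'])
    A=R.T@d;B=R.T@(C-o);return (B+A*(h/1e3-B[2])/A[2])*1e3
for t,n,uv,h in [('hole','top',T(492,289),33),('hole','scene',S(341,57),33),('tab','top',T(325,293),54.5),('tab','scene',S(258,208),54.5),('nose','scene',S(273,347),5),('line end','scene',S(230,378),0)]:
    q=onplane(n,uv,h);print(t,n,q.round(1),np.degrees(np.arctan2(q[1],q[0])).round(1))
# tool orientation options: z=-Z, y = ±Y
s=robot.state(); R0=Ro.from_euler('xyz',s['orientation'])
for th in(0,):
  for sg in(1,-1):
    Rt=np.stack([-sg*R[:,0],sg*R[:,1],-R[:,2]],1); print(np.linalg.det(Rt),(R0.inv()*Ro.from_matrix(Rt)).as_rotvec().round(3))
ci=robot.camera_info('wrist');print({k:np.round(v,3).tolist() for k,v in ci.items()})
C=-np.array(ci['R']).T@np.array(ci['t']);print('cam in tool',R0.inv().apply(C-s['eef_pos']).round(4),R0.inv().apply(np.array(ci['R'])[2]).round(3))
E
```

```text
[ 0.45017921  0.16522438 -1.40646075] [[0.4, -0.0], [-0.5, 0.1], [-1.1, 0.2], [-0.9, 0.3], [0.5, -1.0], [-0.4, -0.9], [-0.2, -0.4], [-0.4, 0.5], [0.9, -2.2]]
[[ 0.142  0.987 -0.082]
 [-0.854  0.164  0.493]
 [ 0.5    0.     0.866]]
hole top [175.8 -26.1  33. ] -8.4
hole scene [182.1 -25.1  33. ] -7.9
tab top [60.3 -3.1 54.5] -2.9
tab scene [50.3 -1.6 54.5] -1.8
nose scene [-34.6 -26.3   5. ] -142.8
line end scene [-62.3  -0.5   0. ] -179.5
1.0 [-0.357 -0.439 -1.331]
1.0 [-0.464  0.377  1.732]
{'fx': 371.648, 'fy': 371.648, 'cx': 320.932, 'cy': 241.976, 'R': [[0.362, -0.932, -0.0], [-0.886, -0.344, 0.311], [-0.29, -0.113, -0.95]], 't': [-0.55, -0.039, 0.381]}
cam in tool [ 0.0807 -0.0004 -0.1698] [-0.311 -0.     0.95 ]
```

```bash
cat >> h.py <<'E'
def tool(q,th=0):
    """world pose of TCP at plate point q (mm), tool z into the plate, tool x towards the stud when the handle is at th"""
    o,R=frame(np.load('p.npy')); c,s=np.cos(th),np.sin(th)
    ex=R@np.array([-c,-s,0]); ez=-R[:,2]
    return o+R@np.array(q)/1e3, Ro.from_matrix(np.stack([ex,np.cross(ez,ex),ez],1))
def cur():
    s=robot.state(); return s['eef_pos'],Ro.from_euler('xyz',s['orientation'])
def inplate(p):
    o,R=frame(np.load('p.npy')); return (R.T@(p-o)*1e3).round(1)
def rows(a,b,n):
    (p,R),(p2,R2)=a,b; w=(R.inv()*R2).as_rotvec()/n; out=[]
    for i in range(n):
        Ri=R*Ro.from_rotvec(w*i); out.append(Ri.inv().apply((p2-p)/n*100).round(2).tolist())
    print('dr',w.round(3).tolist(),'n',n); 
    for i in range(0,n,5): print(out[i:i+5])
E
python3 - <<'E'
from h import *
a=cur(); b=tool((52,32,110)); mid=(a[0]*.5+b[0]*.5+[0,0,.09], a[1]*Ro.from_rotvec((a[1].inv()*b[1]).as_rotvec()*.5))
print(b[0]); rows(a,mid,10); rows(mid,b,10)
E
```

```text
[0.48011757 0.18029189 0.21126279]
dr [-0.018, -0.022, -0.067] n 10
[[2.56, -2.72, -0.93], [2.72, -2.53, -1.04], [2.85, -2.32, -1.14], [2.98, -2.11, -1.25], [3.08, -1.88, -1.35]]
[[3.17, -1.65, -1.45], [3.24, -1.41, -1.55], [3.29, -1.16, -1.64], [3.32, -0.91, -1.73], [3.33, -0.66, -1.82]]
dr [-0.018, -0.022, -0.067] n 10
[[3.79, -0.57, -0.17], [3.81, -0.32, -0.26], [3.82, -0.06, -0.35], [3.81, 0.2, -0.43], [3.77, 0.46, -0.51]]
[[3.72, 0.72, -0.58], [3.65, 0.98, -0.65], [3.56, 1.23, -0.71], [3.46, 1.48, -0.76], [3.33, 1.72, -0.81]]
```

Emit:
{"method": "carry_out", "body": {
  "dr": [
    [-0.018, -0.022, -0.067],
    [-0.018, -0.022, -0.067],
    [-0.018, -0.022, -0.067],
    [-0.018, -0.022, -0.067],
    [-0.018, -0.022, -0.067]
  ],
  "delta_pos": [
    [2.56, -2.72, -0.93],
    [2.72, -2.53, -1.04],
    [2.85, -2.32, -1.14],
    [2.98, -2.11, -1.25],
    [3.08, -1.88, -1.35]
  ],
  "claw": [0, 0, 0, 0, 0]
}}

```text
clock: 1.62
eef_pos: [0.2695, -0.3377, 0.2515]
orientation: [3.07, 0.124, 0.705]
force: [1.3, -0.2, 0.2]
opening: 0.0258
finger_force: 0.0
```

Emit:
{"method": "carry_out", "body": {
  "dr": [
    [-0.018, -0.022, -0.067],
    [-0.018, -0.022, -0.067],
    [-0.018, -0.022, -0.067],
    [-0.018, -0.022, -0.067],
    [-0.018, -0.022, -0.067]
  ],
  "delta_pos": [
    [3.17, -1.65, -1.45],
    [3.24, -1.41, -1.55],
    [3.29, -1.16, -1.64],
    [3.32, -0.91, -1.73],
    [3.33, -0.66, -1.82]
  ],
  "claw": [0, 0, 0, 0, 0]
}}

```text
clock: 2.03
eef_pos: [0.3393, -0.1641, 0.2984]
orientation: [3.042, 0.263, 1.035]
force: [0.5, -1.1, -0.1]
opening: 0.0004
finger_force: 0.0
```

Emit:
{"method": "carry_out", "body": {
  "dr": [
    [-0.018, -0.022, -0.067],
    [-0.018, -0.022, -0.067],
    [-0.018, -0.022, -0.067],
    [-0.018, -0.022, -0.067],
    [-0.018, -0.022, -0.067]
  ],
  "delta_pos": [
    [3.79, -0.57, -0.17],
    [3.81, -0.32, -0.26],
    [3.82, -0.06, -0.35],
    [3.81, 0.2, -0.43],
    [3.77, 0.46, -0.51]
  ],
  "claw": [0, 0, 0, 0, 0]
}}

```text
clock: 2.45
eef_pos: [0.4086, 0.0099, 0.2539]
orientation: [3.065, 0.403, 1.379]
force: [1.4, -0.8, 0.5]
opening: -0.0002
finger_force: 0.0
```

Emit:
{"method": "carry_out", "body": {
  "dr": [
    [-0.018, -0.022, -0.067],
    [-0.018, -0.022, -0.067],
    [-0.018, -0.022, -0.067],
    [-0.018, -0.022, -0.067],
    [-0.018, -0.022, -0.067]
  ],
  "delta_pos": [
    [3.72, 0.72, -0.58],
    [3.65, 0.98, -0.65],
    [3.56, 1.23, -0.71],
    [3.46, 1.48, -0.76],
    [3.33, 1.72, -0.81]
  ],
  "claw": [0, 0, 0, 0, 0]
}}

```text
clock: 2.87
eef_pos: [0.4773, 0.1835, 0.21]
orientation: [-3.14, 0.527, 1.749]
force: [0.7, -1.0, 0.9]
opening: 0.0001
finger_force: 0.0
```

```bash
python3 - <<'E'
from h import *
a=cur(); s=robot.state(); print(s['clock'],s['joints'].round(2),inplate(a[0]),s['force'].round(1),s['opening'])
b=tool((52,32,110)); print((a[1].inv()*b[1]).as_rotvec().round(3), a[1].inv().apply(b[0]-a[0])*100)
c=robot.camera_info('wrist'); im,d=robot.get_image('wrist'); save('w1.png',im); np.savez('w1.npz',im=im,d=d,R=c['R'],t=c['t'])
E
```

```text
2.8667 [ 0.54  0.4   1.67 -0.51  1.31  0.56] [ 48.2  29.7 110.7] [ 0.7 -1.   0.9] 8.420027981128754e-05
[0.006 0.003 0.012] [-0.38612454  0.22426383  0.07399064]
```

View pics/w1.png

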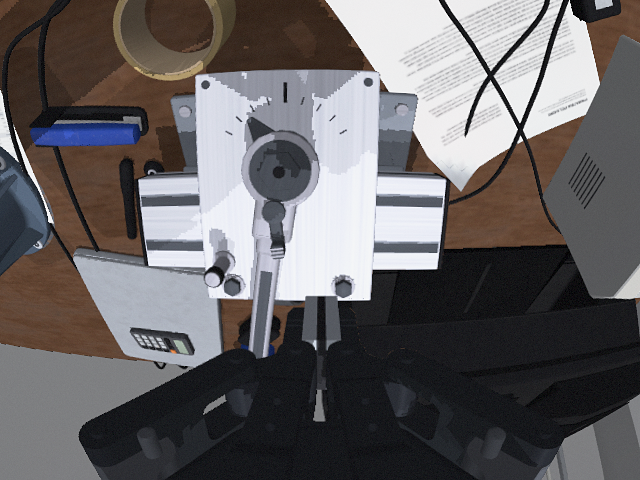

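The wrist view shows everything: hexagon top at (279,172), nose tip at (252,125), long line at (285,83–102), bolts at (232,287) and (343,287), post top at (212,277) and tab at (278,243).

```bash
cat >> h.py <<'E'
def fish(c,X):
    p=np.array(c['R'])@X+np.array(c['t']); r=np.hypot(p[0],p[1]); t=np.arctan2(r,p[2]); return np.array([c['cx']+c['fx']*t*p[0]/r,c['cy']+c['fy']*t*p[1]/r])
def unfish(c,uv,h):
    """wrist pixel -> plate coords (mm) at height h mm"""
    o,R=frame(np.load('p.npy')); x=(uv[0]-c['cx'])/c['fx'];y=(uv[1]-c['cy'])/c['fy'];t=np.hypot(x,y)
    d=np.array([np.sin(t)*x/t,np.sin(t)*y/t,np.cos(t)]);Rc=np.array(c['R']);d=R.T@Rc.T@d;C=R.T@(-Rc.T@np.array(c['t'])-o)
    return (C+d*(h/1e3-C[2])/d[2])*1e3
E
python3 - <<'E'
from h import *
from scipy.optimize import least_squares
c=robot.camera_info('wrist')
z=np.load('w1.npz');c['R']=z['R'];c['t']=z['t']
obs=[((279,172),(0,0,46)),((232,287),(100,-46,8)),((343,287),(100,46,8)),((285,102),(-46.5,0,0)),((285,83),(-61.5,0,0)),((213,279),(79,-52,38))]
f=lambda p:np.ravel([fish(c,frame(p)[0]+frame(p)[1]@np.array(q)/1e3)-uv for uv,q in obs])
p=np.load('p.npy');print(f(p).round(1));r=least_squares(f,p,loss='soft_l1');print(p,r.x,f(r.x).round(1));np.save('p.npy',r.x)
for n,uv,h in[('nose',(250,122),5),('tab',(278,243),54.5),('hdl',(262,340),38),('line',(285,102),0),('line2',(285,83),0)]:
    q=unfish(c,uv,h);print(n,q.round(1),np.degrees(np.arctan2(q[1],q[0])).round(1))
im=z['im'][60:300,180:400];save('w1c.png',cv2.resize(im,None,fx=2.5,fy=2.5,interpolation=2))
a=cur();print(inplate(a[0]));rows(a,tool((51,32,46)),4)
E
```

```text
[-5.4  2.2 -4.5  2.6 -4.2  4.5 -4.3  2.7 -4.2  2.  -4.7  2.2]
[ 0.45017921  0.16522438 -1.40646075] [ 0.45331693  0.16805739 -1.40206678] [-0.2 -0.6 -0.4  1.3  0.8  2.8  0.1 -0.   0.2 -0.8 -0.4  0.7]
nose [-32.  -25.5   5. ] -141.4
tab [44.9 -0.6 54.5] -0.7
hdl [129.8 -18.1  38. ] -7.9
line [-46.5  -0.1   0. ] -179.9
line2 [-60.9  -0.1   0. ] -179.9
[ 45.3  28.  109.5]
dr [0.001, 0.001, 0.004] n 4
[[-0.14, 0.09, 1.59], [-0.14, 0.09, 1.59], [-0.14, 0.1, 1.59], [-0.14, 0.1, 1.59]]
```

View pics/w1c.png

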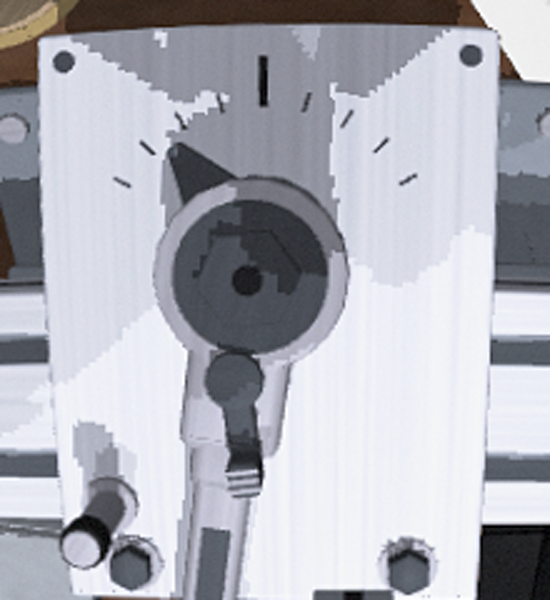

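Emit:
{"method": "carry_out", "body": {
  "dr": [
    [0.001, 0.001, 0.004],
    [0, 0, 0.004],
    [0, 0, 0.004],
    [0, 0, 0],
    [0, 0, 0]
  ],
  "delta_pos": [
    [-0.14, 0.0, 1.59],
    [-0.14, 0.0, 1.59],
    [-0.14, 0.0, 1.59],
    [-0.14, 0.0, 1.5],
    [0, -0.6, 0]
  ],
  "claw": [0, 0, 0, 0, 0]
}}

```text
clock: 3.33
eef_pos: [0.4766, 0.1433, 0.1572]
orientation: [3.14, 0.526, 1.731]
force: [0.8, -0.2, -1.1]
opening: 0.0002
finger_force: 0.0
```

```bash
python3 - <<'E'
from h import *
a=cur(); s=robot.state(); print(s['clock'],inplate(a[0]),s['force'].round(1))
c=robot.camera_info('wrist'); im,d=robot.get_image('wrist'); save('w2.png',im)
for h in ((50,4,50),):
    print(fish(c,frame(np.load('p.npy'))[0]+frame(np.load('p.npy'))[1]@np.array(h)/1e3))
E
```

```text
3.3333 [58.1 18.8 44. ] [ 0.8 -0.2 -1.1]
[288.71158825 278.27424869]
```

View pics/w2.png

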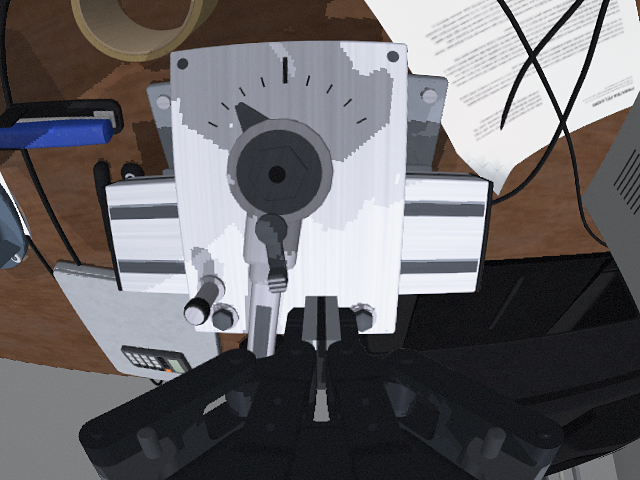

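The fingertips sit at (305–340,297), just right in the image (plate-left) of the tab at (278,280). I'll move down-slope 7 mm, then push right.

Emit:
{"method": "carry_out", "body": {
  "dr": [
    [0, 0, 0],
    [0, 0, 0],
    [0, 0, 0],
    [0, 0, 0],
    [0, 0, 0]
  ],
  "delta_pos": [
    [0.7, 0, 0],
    [0, -0.4, 0],
    [0, -0.4, 0],
    [0, -0.4, 0],
    [0, -0.4, 0]
  ],
  "claw": [0, 0, 0, 0, 0]
}}

```text
clock: 3.8
eef_pos: [0.46, 0.1483, 0.1558]
orientation: [3.136, 0.524, 1.731]
force: [0.5, 0.5, 0.8]
opening: -0.0002
finger_force: 0.0
```

```bash
cat > look.py <<'E'
from h import *
import sys
a=cur(); s=robot.state(); print(s['clock'],inplate(a[0]),s['force'].round(1))
c=robot.camera_info('wrist'); im,d=robot.get_image('wrist')
cv2.imwrite('pics/'+sys.argv[1]+'_full.png',im[:,:,::-1]); np.savez('last.npz',im=im,R=c['R'],t=c['t'])
for l in ('lever_tab','nose_tip','handle'):
    r=robot.find_in('wrist',l)
    for q in r[:1]:
        x=unfish(c,q['pixel'],{'lever_tab':48.5,'nose_tip':4.9,'handle':38}[l]); print(l,round(q['p'],2),np.round(q['pixel'],1),x.round(1),np.degrees(np.arctan2(x[1],x[0])).round(1))
x0,y0,x1,y1=map(int,sys.argv[2:6]); cr=im[y0:y1,x0:x1]; f=min(800/(x1-x0),600/(y1-y0)); save(sys.argv[1]+'.png',cv2.resize(cr,None,fx=f,fy=f,interpolation=2))
E
python3 look.py w3 160 60 400 320
```

```text
3.8 [50.7  3.3 46.7] [0.5 0.5 0.8]
lever_tab 0.61 [306.1 181.7] [-3.3 -2.4 48.5] -143.7
nose_tip 0.82 [305.8 178.9] [ 1.8 -4.3  4.9] -67.0
handle 0.94 [302.8 215.1] [15.  -4.8 38. ] -17.6
```

View pics/w3.png

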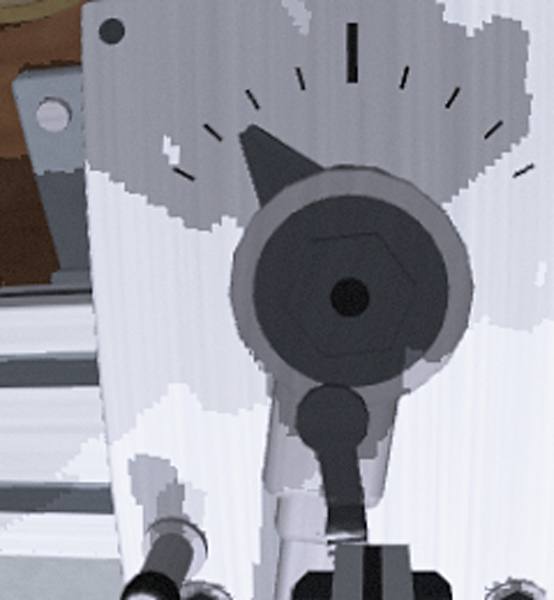

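```bash
python3 - <<'E'
from h import *
c=robot.camera_info('wrist');p,R=cur();o,F=frame(np.load('p.npy'))
for q in [(0,0,0),(11,0,0),(11,10,0),(11,-10,0),(-11,0,0)]: print('tool',q,((fish(c,p+R.apply(np.array(q)/1e3))-[160,60])*2.308).round())
for q in [(50,0,54.5),(45,0,54.5),(45,0,40),(0,0,46),(26.7,-3.8,46)]: print('plate',q,((fish(c,o+F@np.array(q)/1e3)-[160,60])*2.308).round())
z=np.load('last.npz');save('x.png',z['im'])
E
```

```text
tool (0, 0, 0) [369. 526.]
tool (11, 0, 0) [368. 480.]
tool (11, 10, 0) [415. 480.]
tool (11, -10, 0) [322. 480.]
tool (-11, 0, 0) [369. 571.]
plate (50, 0, 54.5) [351. 539.]
plate (45, 0, 54.5) [350. 517.]
plate (45, 0, 40) [352. 490.]
plate (0, 0, 46) [348. 295.]
plate (26.7, -3.8, 46) [332. 421.]
```

```bash
python3 - <<'E'
from h import *
z=np.load('last.npz')['im'][255:330,250:350];save('w3b.png',cv2.resize(z,None,fx=8,fy=8,interpolation=2))
E
```

```text
(no output)
```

View pics/w3b.png

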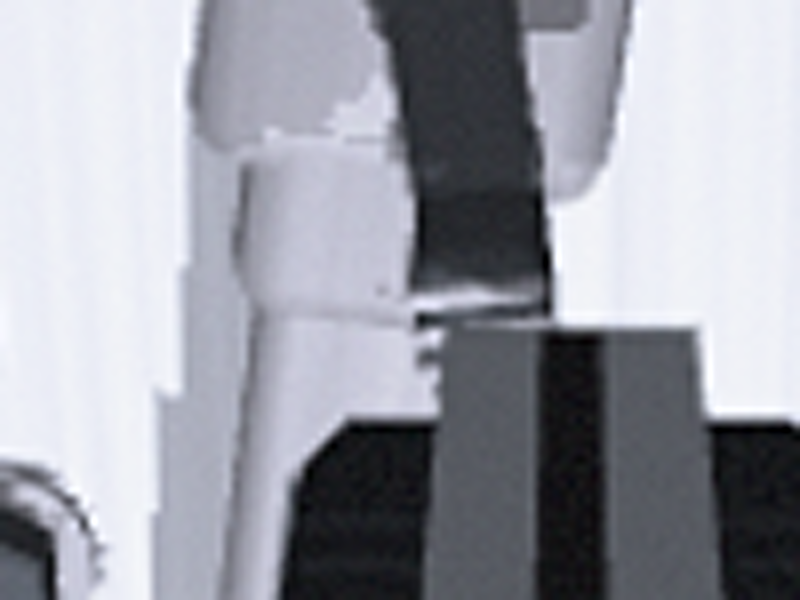

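The zoom shows the fingertips overlapping the tab with no force yet. I'll use depth to see whether they are above or behind it.

```bash
python3 - <<'E'
from h import *
c=robot.camera_info('wrist');p,R=cur();o,F=frame(np.load('p.npy'));im,d=robot.get_image('wrist')
Rc=np.array(c['R']);t=np.array(c['t'])
def P(u,v):
    x=(u-c['cx'])/c['fx'];y=(v-c['cy'])/c['fy'];th=np.hypot(x,y);z=d[v,u];r=z*np.tan(th);return Rc.T@(np.array([r*x/th,r*y/th,z])-t)
for n,u,v in [('fingL',310,298),('fingL',310,310),('fingL',310,325),('fingR',331,298),('fingR',331,320),('gap',321,300),('gap',321,320),('lever',308,270),('tab',308,288),('tab',310,292),('tab',305,295),('handle',290,310)]:
    X=P(u,v);print(n,(u,v),'tool',R.inv().apply(X-p).round(4)*1e3,'plate',inplate(X))
E
```

```text
fingL (310, 298) tool [ 11.5  -3.8 -34.1] plate [39.2 -0.1 80.6]
fingL (310, 310) tool [ 11.3  -3.5 -44. ] plate [39.4  0.2 90.5]
fingL (310, 325) tool [ 11.1  -3.2 -55. ] plate [ 39.6   0.4 101.4]
fingR (331, 298) tool [ 11.8   4.7 -34.7] plate [39.   8.5 81.1]
fingR (331, 320) tool [ 11.2   4.4 -51.4] plate [39.6  8.1 97.9]
gap (321, 300) tool [ 11.4   0.7 -35.6] plate [39.5  4.4 82. ]
gap (321, 320) tool [ 11.1   0.7 -51.3] plate [39.7  4.4 97.7]
lever (308, 270) tool [ 9.  -5.8  2. ] plate [41.8 -2.1 44.4]
tab (308, 288) tool [ 4.2 -5.6 -8.9] plate [46.6 -1.8 55.4]
tab (310, 292) tool [ 1.9 -4.6 -8.5] plate [48.9 -0.9 55. ]
tab (305, 295) tool [-0.2 -7.1 -7.7] plate [51.  -3.4 54.1]
handle (290, 310) tool [  7.1 -12.  -36.4] plate [43.6 -8.3 82.8]
```

```bash
python3 - <<'E'
from h import *
p,R=cur()
for n in('scene','top'):
    c=robot.camera_info(n);im,d=robot.get_image(n)
    v,u=np.nonzero(d>0);z=d[v,u];X=np.stack([(u-c['cx'])/c['fx']*z,(v-c['cy'])/c['fy']*z,z],1)
    W=(X-np.array(c['t']))@np.array(c['R']);T=R.inv().apply(W-p)*1e3
    m=(abs(T[:,0])<25)&(abs(T[:,1])<25)&(T[:,2]>-80)&(T[:,2]<40);t=T[m];k=np.argsort(t[:,2]);
    g=im[v[m],u[m]].mean(1)
    for lo in range(-80,40,6):
        q=(t[:,2]>=lo)&(t[:,2]<lo+6)
        if q.any(): print(n,lo,q.sum(),t[q].min(0).round(),t[q].max(0).round(),g[q].mean().round())
E
```

```text
scene -80 17 [ -3. -23. -80.] [ 13.  11. -75.] 26.0
scene -74 16 [  5. -19. -73.] [ 13.  10. -68.] 29.0
scene -68 7 [  6. -16. -66.] [ 11.   3. -63.] 54.0
scene -62 10 [  4. -16. -61.] [ 11.   4. -56.] 45.0
scene -56 10 [  6. -15. -56.] [ 10.   4. -50.] 57.0
scene -50 15 [  5. -16. -50.] [ 10.  10. -45.] 53.0
scene -44 18 [  4. -15. -44.] [ 11.  11. -39.] 68.0
scene -38 9 [  6. -13. -38.] [ 10.   4. -33.] 96.0
scene -32 5 [  5.  -9. -32.] [ 10.  12. -30.] 120.0
scene -14 11 [ -5. -12. -12.] [ 3. -4. -8.] 116.0
scene -8 16 [ -7. -13.  -8.] [ 4. -3. -4.] 89.0
scene -2 65 [ -5. -24.  -2.] [25. -0.  4.] 59.0
scene 4 164 [-18. -25.   4.] [25.  3. 10.] 158.0
scene 10 38 [-16. -25.  10.] [24.  2. 16.] 150.0
top -80 85 [-15. -24. -80.] [  9.  25. -74.] 36.0
top -74 50 [-15. -21. -74.] [  2.  25. -68.] 41.0
top -68 38 [-12. -16. -68.] [  2.   7. -62.] 73.0
top -62 36 [-13. -15. -62.] [ -4.  12. -56.] 86.0
top -56 37 [-11. -16. -56.] [  3.  10. -50.] 75.0
top -50 42 [-12. -16. -50.] [  3.  11. -44.] 79.0
top -44 39 [-14. -16. -44.] [  5.  11. -38.] 81.0
top -38 29 [-13. -14. -38.] [ -5.  12. -32.] 108.0
top -32 7 [-10.  -9. -32.] [ -6.   4. -31.] 106.0
top -14 19 [ -5. -12. -11.] [ 4. -5. -8.] 122.0
top -8 15 [ -6. -13.  -8.] [14. -3. -2.] 91.0
top -2 65 [ -9. -23.  -2.] [24. -4.  4.] 67.0
top 4 194 [-25. -25.   4.] [25.  1. 10.] 169.0
top 10 17 [-23. -25.  10.] [ 5. -0. 15.] 154.0
```

All three cameras agree that the fingertips end about 32 mm short of the reported TCP, so they are still above the tab. I'll back off left, go down 32 mm, then push.

Emit:
{"method": "carry_out", "body": {
  "dr": [
    [0, 0, 0],
    [0, 0, 0],
    [0, 0, 0],
    [0, 0, 0],
    [0, 0, 0]
  ],
  "delta_pos": [
    [0, 2.2, 0],
    [0, 0, 1.1],
    [0, 0, 1.1],
    [0, 0, 1.0],
    [0, 0, 0]
  ],
  "claw": [0, 0, 0, 0, 0]
}}

```text
clock: 4.57
eef_pos: [0.4834, 0.1343, 0.1257]
orientation: [3.141, 0.526, 1.732]
force: [0.0, -0.5, 0.1]
opening: -0.0
finger_force: 0.0
```

Emit:
{"method": "carry_out", "body": {
  "dr": [
    [0, 0, 0],
    [0, 0, 0],
    [0, 0, 0],
    [0, 0, 0],
    [0, 0, 0]
  ],
  "delta_pos": [
    [0, -0.4, 0],
    [0, -0.4, 0],
    [0, -0.4, 0],
    [0, -0.4, 0],
    [0, 0, 0]
  ],
  "claw": [0, 0, 0, 0, 0]
}}

```text
clock: 4.98
eef_pos: [0.4686, 0.1333, 0.1282]
orientation: [3.136, 0.525, 1.731]
force: [1.4, 0.6, 0.8]
opening: -0.0001
finger_force: 0.4
```

```bash
cat > look.py <<'E'
from h import *
import sys
a=cur(); s=robot.state(); print(round(s['clock'],2),'tcp',inplate(a[0]),s['force'].round(1),s['opening'].round(4))
c=robot.camera_info('wrist'); im,d=robot.get_image('wrist'); np.savez('last.npz',im=im,d=d,R=c['R'],t=c['t'])
# rectified view seen square on to the plate: height h, 4 px/mm
o,F=frame(np.load('p.npy'))
def rect(h,x0,x1,y0,y1,k):
    xs=np.arange(x0,x1,1/k);ys=np.arange(y1,y0,-1/k);gx,gy=np.meshgrid(xs,ys,indexing='ij')
    Q=np.stack([gx,gy,gx*0+h],-1)/1e3@F.T+o; p=Q@np.array(c['R']).T+np.array(c['t']);r=np.hypot(p[...,0],p[...,1]);t=np.arctan2(r,p[...,2])
    return cv2.remap(im,(c['cx']+c['fx']*t*p[...,0]/r).astype('f4'),(c['cy']+c['fy']*t*p[...,1]/r).astype('f4'),1)[::-1]
def dark(h,r,a0,a1,thr=90):
    al=np.radians(np.arange(a0,a1,.25)); v=[]
    for a in al:
        uv=fish(c,o+F@np.array([r*np.cos(a),r*np.sin(a),h])/1e3); v.append(cv2.getRectSubPix(im.mean(2).astype('f4'),(1,1),tuple(map(float,uv)))[0,0])
    v=np.array(v); return np.degrees(al),v
def nose():
    # nose edges at several radii on its top (h~10): centre bearing right(+) of the long line
    out=[]
    for r in (33,35,37,39,41):
        a,v=dark(8,r,100,260); 
        m=v<75; n,lab=cv2.connectedComponents(m[:,None].astype('u1')); 
        L=[(a[lab[:,0]==i].min(),a[lab[:,0]==i].max()) for i in range(1,n)]; L=[l for l in L if l[1]-l[0]>2.5]
        out.append((r,[(round(x-180,1),round(y-180,1)) for x,y in L]))
    return out
if __name__=='__main__':
    # front of tab etc by depth: points with height 48..60 near head
    v,u=np.mgrid[0:480,0:640];x=(u-c['cx'])/c['fx'];y=(v-c['cy'])/c['fy'];th=np.hypot(x,y)+1e-9;rr=d*np.tan(th)
    W=(np.stack([rr*x/th,rr*y/th,d],-1)-np.array(c['t']))@np.array(c['R']);P=(W-o)@F*1e3
    rad=np.hypot(P[...,0],P[...,1])
    m=(P[...,2]>50)&(P[...,2]<58)&(rad>36)&(rad<62); print('tab',m.sum(),P[m].mean(0).round(1) if m.any() else '')
    m=(P[...,2]>31)&(P[...,2]<41.5)&(rad>75)&(rad<180); q=P[m]
    q=q[np.hypot(q[:,0]-79,q[:,1]+52)>14]
    if len(q): print('handle',len(q),np.degrees(np.median(np.arctan2(q[:,1],q[:,0]))).round(1))
    print(nose())
    save(sys.argv[1]+'.png',rect(float(sys.argv[2]) if len(sys.argv)>2 else 5,-75,110,-70,70,4)[:600*2] if 0 else cv2.resize(rect(float(sys.argv[2]) if len(sys.argv)>2 else 5,-75,110,-70,70,3.2),None,fx=1,fy=1))
E
python3 look.py w4
```

```text
Traceback (most recent call last):
  File "look.py", line 3, in <module>
    a=cur(); s=robot.state(); print(round(s['clock'],2),'tcp',inplate(a[0]),s['force'].round(1),s['opening'].round(4))
                                                                                                ^^^^^^^^^^^^^^^^^^
AttributeError: 'float' object has no attribute 'round'
```

```bash
sed -i "s/s\['opening'\].round(4)/round(s['opening'],4)/" look.py; python3 look.py w4
```

```text
4.98 tcp [51.   9.2 14.7] [1.4 0.6 0.8] -0.0001
tab 1052 [44.6  2.4 54.3]
handle 144 -14.8
[(33, [(np.float64(25.5), np.float64(47.2))]), (35, [(np.float64(27.5), np.float64(45.2))]), (37, [(np.float64(29.2), np.float64(43.5))]), (39, [(np.float64(30.8), np.float64(42.0))]), (41, [(np.float64(32.2), np.float64(40.8))])]
```

The nose estimate is consistent at 36.4° right of the line, and contact with the tab is starting.

Emit:
{"method": "carry_out", "body": {
  "dr": [
    [0, 0, 0],
    [0, 0, 0],
    [0, 0, 0],
    [0, 0, 0],
    [0, 0, 0]
  ],
  "delta_pos": [
    [0, -0.2, 0],
    [0, -0.2, 0],
    [0, -0.2, 0],
    [0, -0.2, 0],
    [0, 0, 0]
  ],
  "claw": [0, 0, 0, 0, 0]
}}

```text
clock: 5.45
eef_pos: [0.461, 0.1322, 0.1277]
orientation: [3.136, 0.524, 1.731]
force: [2.0, 1.5, 0.3]
opening: 0.0001
finger_force: 1.3
```

```bash
python3 look.py w5 48
```

```text
5.45 tcp [50.6  1.5 14.4] [2.  1.5 0.3] 0.0001
tab 1105 [44.  -5.8 54.2]
handle 183 -19.8
[(33, [(np.float64(26.0), np.float64(47.5))]), (35, [(np.float64(27.8), np.float64(45.2))]), (37, [(np.float64(29.2), np.float64(43.8))]), (39, [(np.float64(30.8), np.float64(42.0))]), (41, [(np.float64(32.2), np.float64(40.8))])]
```

View pics/w5.png

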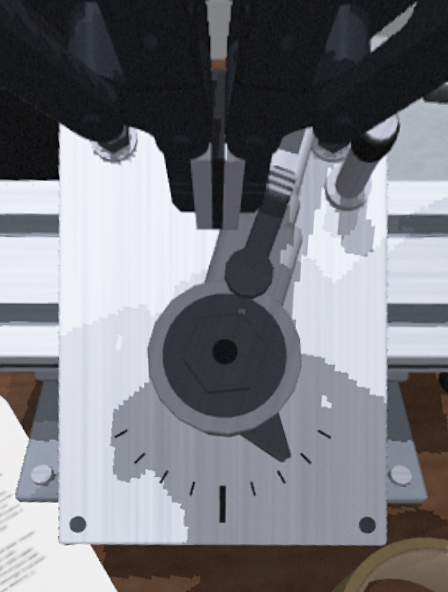

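The rectified view shows the spanner swung right towards the post (handle about −19°) and the lever going over. I'll keep pushing.

Emit:
{"method": "carry_out", "body": {
  "dr": [
    [0, 0, 0],
    [0, 0, 0],
    [0, 0, 0],
    [0, 0, 0],
    [0, 0, 0]
  ],
  "delta_pos": [
    [0, -0.2, 0],
    [0, -0.2, 0],
    [0, -0.2, 0],
    [0, -0.2, 0],
    [0, 0, 0]
  ],
  "claw": [0, 0, 0, 0, 0]
}}

```text
clock: 5.92
eef_pos: [0.4531, 0.1309, 0.1275]
orientation: [3.136, 0.524, 1.731]
force: [3.9, 3.4, -0.8]
opening: 0.0002
finger_force: 2.1
```

```bash
cat >> look.py <<'E'
    # lever & handle directions: pixel clusters by height band
    import math
    dk=im.mean(2)<95
    for nm,lo,hi,r0,r1 in (('pivot',41,49,20,33),('lever',41,49,34,44),('neck',36,44,30,60)):
        mm=(P[...,2]>lo)&(P[...,2]<hi)&(rad>r0)&(rad<r1)&(P[...,0]>0)&((dk) if nm!='neck' else ~dk)
        if mm.sum()>5: w=P[mm]; print(nm,mm.sum(),np.median(w,0).round(1),math.degrees(math.atan2(np.median(w[:,1]),np.median(w[:,0]))))
E
python3 look.py w6 48
```

```text
5.92 tcp [50.4 -6.4 14.2] [ 3.9  3.4 -0.8] 0.0002
tab 1141 [ 42.2 -14.1  54.2]
handle 252 -24.7
[(33, [(np.float64(26.0), np.float64(47.2))]), (35, [(np.float64(28.0), np.float64(45.2))]), (37, [(np.float64(29.8), np.float64(43.5))]), (39, [(np.float64(31.5), np.float64(42.0))]), (41, [(np.float64(32.5), np.float64(40.8))])]
pivot 1052 [24.2 -9.7 44.9] -21.791060951532135
lever 559 [ 35.6 -16.6  44.8] -24.94674659615793
neck 1280 [ 35.5 -17.1  39.3] -25.72250331953065
```

Emit:
{"method": "carry_out", "body": {
  "dr": [
    [0, 0, 0],
    [0, 0, 0],
    [0, 0, 0],
    [0, 0, 0],
    [0, 0, 0]
  ],
  "delta_pos": [
    [0, -0.2, 0],
    [0, -0.2, 0],
    [0, -0.1, 0],
    [0, -0.1, 0],
    [0, 0, 0]
  ],
  "claw": [0, 0, 0, 0, 0]
}}

```text
clock: 6.38
eef_pos: [0.4487, 0.1298, 0.1281]
orientation: [3.133, 0.525, 1.731]
force: [12.0, -1.4, -1.6]
opening: -0.0001
finger_force: 5.0
```

```bash
python3 look.py w7 48
```

```text
6.38 tcp [ 51.1 -10.9  14.5] [12.  -1.4 -1.6] -0.0001
tab 1106 [ 41.9 -17.8  54.2]
handle 284 -26.7
[(33, [(np.float64(26.5), np.float64(47.0))]), (35, [(np.float64(28.5), np.float64(45.0))]), (37, [(np.float64(30.0), np.float64(43.5))]), (39, [(np.float64(31.5), np.float64(41.8))]), (41, [(np.float64(32.8), np.float64(40.5))])]
pivot 1075 [ 23.7 -11.   44.8] -24.907537265863315
lever 559 [ 34.4 -18.5  44.9] -28.240667932938425
neck 1348 [ 35.1 -19.4  39.3] -28.988231835099427
```

Force reached 12 N with the spanner at the post and the lever at its stop. I'll back off and look.

Emit:
{"method": "carry_out", "body": {
  "dr": [
    [0, 0, 0],
    [0, 0, 0],
    [0, 0, 0],
    [0, 0, 0],
    [0, 0, 0]
  ],
  "delta_pos": [
    [0, 0.6, 0],
    [0, 1.4, 0],
    [0, 0, -3],
    [0, 0, -3],
    [0, 0, 0]
  ],
  "claw": [0, 0, 0, 0, 0]
}}

```text
clock: 6.85
eef_pos: [0.4629, 0.1647, 0.1832]
orientation: [3.132, 0.523, 1.729]
force: [1.2, -0.0, 0.8]
opening: -0.0001
finger_force: 0.0
```

```bash
python3 look.py w8 45; python3 - <<'E'
from h import *
a=cur();th=-.42;u=np.array([np.cos(th),np.sin(th)])
b=tool((*(140*u),75),th);e=tool((*(140*u),-15),th)
rows(a,b,5);rows(b,e,5);print(b[0],e[0])
E
```

```text
6.85 tcp [50.9  8.8 78.3] [ 1.2 -0.   0.8] -0.0001
tab 261 [ 42.5 -26.2  54.5]
handle 1416 -23.8
[(33, [(np.float64(26.0), np.float64(47.2))]), (35, [(np.float64(28.0), np.float64(45.5))]), (37, [(np.float64(29.5), np.float64(43.8))]), (39, [(np.float64(31.0), np.float64(42.0))]), (41, [(np.float64(32.5), np.float64(40.3))])]
pivot 530 [ 23.9 -11.   44.9] -24.707570157992983
lever 238 [ 33.9 -19.2  44.6] -29.540367213609393
neck 1180 [ 39.7 -16.1  39.3] -22.033898936208026
dr [0.001, -0.0, 0.082] n 5
[[-1.55, -1.29, 0.02], [-1.65, -1.16, 0.02], [-1.74, -1.02, 0.02], [-1.82, -0.87, 0.02], [-1.89, -0.72, 0.02]]
dr [0.0, 0.0, 0.0] n 5
[[0.0, 0.0, 1.8], [0.0, 0.0, 1.8], [0.0, 0.0, 1.8], [0.0, 0.0, 1.8], [0.0, 0.0, 1.8]]
[0.40933467 0.08630432 0.21886813] [0.41689153 0.04194337 0.14092584]
```

View pics/w8.png

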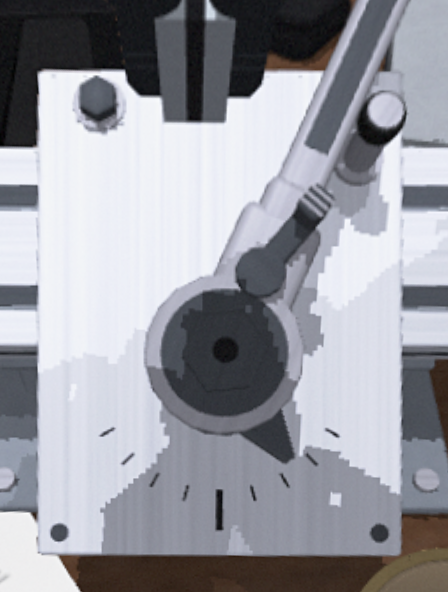

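The lever is now fully right; tab measured at (42.5, −26.2) mm, as predicted. Next, put a fork over the handle at 140 mm radius.

Emit:
{"method": "carry_out", "body": {
  "dr": [
    [0, 0, 0.082],
    [0, 0, 0.082],
    [0, 0, 0.082],
    [0, 0, 0.082],
    [0, 0, 0.082]
  ],
  "delta_pos": [
    [-1.55, -1.29, 0],
    [-1.65, -1.16, 0],
    [-1.74, -1.02, 0],
    [-1.82, -0.87, 0],
    [-1.89, -0.72, 0]
  ],
  "claw": [4.5, 4.5, 4.5, 4.5, 4.5]
}}

```text
clock: 7.32
eef_pos: [0.4075, 0.0844, 0.2174]
orientation: [2.911, 0.476, 1.262]
force: [-0.1, 0.6, 0.6]
opening: 0.045
finger_force: 0.0
```

Emit:
{"method": "carry_out", "body": {
  "dr": [
    [0, 0, 0],
    [0, 0, 0],
    [0, 0, 0],
    [0, 0, 0],
    [0, 0, 0]
  ],
  "delta_pos": [
    [0, 0, 0],
    [0, 0, 0],
    [0, 0, 0],
    [0, 0, 1.5],
    [0, 0, 0]
  ],
  "claw": [4.5, 4.5, 4.5, 4.5, 4.5]
}}

```text
clock: 7.73
eef_pos: [0.4097, 0.0779, 0.2033]
orientation: [2.914, 0.478, 1.269]
force: [0.1, -0.8, -0.5]
opening: 0.045
finger_force: 0.0
```

```bash
python3 look.py w9 45; python3 - <<'E'
from h import *
a=cur();th=-.417;u=np.array([np.cos(th),np.sin(th)])
rows(a,tool((*(140*u),-14),th),5)
# finger tips by depth in tool frame
z=np.load('last.npz');c=robot.camera_info('wrist');d=z['d'];v,w=np.mgrid[0:480,0:640];x=(w-c['cx'])/c['fx'];y=(v-c['cy'])/c['fy'];t=np.hypot(x,y)+1e-9;r=d*np.tan(t)
W=(np.stack([r*x/t,r*y/t,d],-1)-z['t'])@z['R'];T=a[1].inv().apply(W.reshape(-1,3)-a[0])*1e3
for s in(1,-1):
    m=(abs(T[:,0])<13)&(T[:,1]*s>8)&(T[:,1]*s<50)&(T[:,2]>-60)&(T[:,2]<0);q=T[m]
    k=q[:,2]>np.percentile(q[:,2],90);print(s,q[:,2].max(),q[k].min(0).round(),q[k].max(0).round())
E
```

```text
7.73 tcp [127.3 -58.2  57.3] [ 0.1 -0.8 -0.5] 0.045
tab 372 [ 43.5 -26.9  54.9]
handle 4957 -23.9
[(33, [(np.float64(-28.8), np.float64(-19.5)), (np.float64(1.2), np.float64(4.0)), (np.float64(40.8), np.float64(48.5))]), (35, [(np.float64(-28.2), np.float64(-19.8)), (np.float64(31.8), np.float64(46.2))]), (37, [(np.float64(-28.0), np.float64(-20.0)), (np.float64(27.5), np.float64(44.8))]), (39, [(np.float64(-28.0), np.float64(-20.2)), (np.float64(24.0), np.float64(43.0))]), (41, [(np.float64(-27.8), np.float64(-20.5)), (np.float64(21.2), np.float64(41.5))])]
pivot 700 [ 24.3 -11.1  44.9] -24.53259855903233
lever 357 [ 33.9 -18.8  44.7] -29.065124878080347
neck 2007 [ 41.6 -16.7  39.2] -21.798689740321503
dr [-0.0, 0.0, 0.0] n 5
[[0.0, 0.03, 1.44], [0.0, 0.03, 1.44], [0.0, 0.03, 1.44], [0.0, 0.03, 1.44], [-0.0, 0.03, 1.44]]
1 -28.26620753856165 [-10.  22. -36.] [ 12.  34. -28.]
-1 -27.5315567504207 [-10. -33. -36.] [ 12. -22. -28.]
```

Emit:
{"method": "carry_out", "body": {
  "dr": [
    [0, 0, 0],
    [0, 0, 0],
    [0, 0, 0],
    [0, 0, 0],
    [0, 0, 0]
  ],
  "delta_pos": [
    [0, 0.05, 1.7],
    [0, 0.05, 1.7],
    [0, 0, 1.7],
    [0, 0, 1.6],
    [0, 0, 0]
  ],
  "claw": [4.5, 4.5, 4.5, 4.5, 4.5]
}}

```text
clock: 8.2
eef_pos: [0.4161, 0.0443, 0.1457]
orientation: [2.914, 0.478, 1.268]
force: [-1.0, 0.4, 0.0]
opening: 0.0447
finger_force: 0.0
```

```bash
python3 - <<'E'
from h import *
s=robot.state();a=cur();print(inplate(a[0]),s['force'].round(1),s['clock'],s['joints'].round(2))
# arc: theta -0.42 -> 1.2 ; right finger leads 14mm clearance; per row dtheta
n=25;th0,th1=-.42,1.25;r0,r1=140,120
prev=a
for i in range(1,n+1):
    th=th0+(th1-th0)*i/n;r=r0+(r1-r0)*i/n
    b=tool((r*np.cos(th),r*np.sin(th),-10),th)
    print(prev[1].inv().apply((b[0]-prev[0])*100).round(2).tolist(),(prev[1].inv()*b[1]).as_rotvec().round(3).tolist()) if i in(1,2,3,12,24) else 0
    prev=b
print(prev[0])
E
```

```text
[128.  -57.5  -9.6] [-1.   0.4  0. ] 8.2 [ 0.34  0.29  2.03 -0.62  1.02  0.97]
[0.14, 0.96, 0.03] [-0.002, 0.003, -0.062]
[0.11, 0.92, -0.0] [0.0, 0.0, -0.067]
[0.11, 0.92, 0.0] [-0.0, -0.0, -0.067]
[0.11, 0.87, -0.0] [-0.0, 0.0, -0.067]
[0.11, 0.81, 0.0] [-0.0, 0.0, -0.067]
[0.57192049 0.14994806 0.10025909]
```

```bash
python3 - <<'E'
from h import *
z=np.load('top1.npz');c=robot.camera_info('top')
for u,v in [(300,120),(310,150),(320,165),(340,190),(355,200),(250,120),(230,140),(200,150),(280,150)]:
    print((u,v),px2w(c,z['d'][v,u],u,v).round(3))
E
```

```text
(300, 120) [0.681 0.059 0.053]
(310, 150) [0.621 0.04  0.049]
(320, 165) [0.604 0.021 0.002]
(340, 190) [ 0.553 -0.019 -0.   ]
(355, 200) [ 0.515 -0.043  0.082]
(250, 120) [0.701 0.164 0.   ]
(230, 140) [0.658 0.203 0.001]
(200, 150) [0.637 0.263 0.005]
(280, 150) [ 0.637  0.102 -0.001]
```

Nothing tall is in the way. Swinging left.

Emit:
{"method": "carry_out", "body": {
  "dr": [
    [0, 0, -0.067],
    [0, 0, -0.067],
    [0, 0, -0.067],
    [0, 0, -0.067],
    [0, 0, -0.067]
  ],
  "delta_pos": [
    [0.11, 0.93, 0],
    [0.11, 0.93, 0],
    [0.11, 0.92, 0],
    [0.11, 0.92, 0],
    [0.11, 0.91, 0]
  ],
  "claw": [4.5, 4.5, 4.5, 4.5, 4.5]
}}

```text
clock: 8.62
eef_pos: [0.4635, 0.0469, 0.1522]
orientation: [3.096, 0.523, 1.649]
force: [-0.6, -1.5, 0.5]
opening: 0.0451
finger_force: 0.7
```

```bash
python3 look.py w10 45; python3 -c "
from h import *
s=robot.state();print(s['joints'].round(2),s['finger_force'])"
```

```text
8.62 tcp [136.  -10.3  -6.8] [-0.6 -1.5  0.5] 0.0451
tab 946 [ 49.  -15.   54.7]
handle 10906 -9.7
[(33, [(np.float64(-42.0), np.float64(35.0))]), (35, [(np.float64(-39.8), np.float64(32.5))]), (37, [(np.float64(-37.8), np.float64(30.5))]), (39, [(np.float64(-35.8), np.float64(28.5))]), (41, [(np.float64(-34.2), np.float64(26.8))])]
pivot 1615 [26.6 -4.5 44.9] -9.682831174579498
lever 858 [37.6 -9.5 44.7] -14.139892725154905
neck 4281 [43.6 -4.3 39.2] -5.654986269243496
[ 0.31  0.35  1.92 -0.61  1.05  0.58] 0.0004645570639638663
```

Emit:
{"method": "carry_out", "body": {
  "dr": [
    [0, 0, -0.067],
    [0, 0, -0.067],
    [0, 0, -0.067],
    [0, 0, -0.067],
    [0, 0, -0.067]
  ],
  "delta_pos": [
    [0.2, 0.9, 0.02],
    [0.2, 0.88, 0.02],
    [0.2, 0.87, 0.02],
    [0.2, 0.86, 0.02],
    [0.2, 0.84, 0]
  ],
  "claw": [4.5, 4.5, 4.5, 4.5, 4.5]
}}

```text
clock: 9.08
eef_pos: [0.5037, 0.064, 0.1452]
orientation: [-2.997, 0.507, 2.032]
force: [-0.5, -0.6, 0.1]
opening: 0.0451
finger_force: 0.7
```

Emit:
{"method": "carry_out", "body": {
  "dr": [
    [0, 0, -0.067],
    [0, 0, -0.067],
    [0, 0, -0.067],
    [0, 0, -0.067],
    [0, 0, -0.067]
  ],
  "delta_pos": [
    [0.2, 0.83, 0],
    [0.2, 0.82, 0],
    [0.2, 0.8, 0],
    [0.2, 0.79, 0],
    [0.2, 0.78, 0]
  ],
  "claw": [4.5, 4.5, 4.5, 4.5, 4.5]
}}

```text
clock: 9.5
eef_pos: [0.533, 0.0905, 0.1331]
orientation: [-2.831, 0.43, 2.398]
force: [-0.1, -1.4, 0.6]
opening: 0.045
finger_force: 0.7
```

```bash
python3 look.py w11 45; python3 -c "
from h import *
s=robot.state();print(s['joints'].round(2),s['finger_force'])"
```

```text
9.5 tcp [99.4 65.5 -7.6] [-0.1 -1.4  0.6] 0.045
tab 942 [47.6 17.2 54.7]
handle 8760 27.4
[(33, [(np.float64(-15.2), np.float64(79.8))]), (35, [(np.float64(-11.8), np.float64(79.8))]), (37, [(np.float64(-8.8), np.float64(78.0))]), (39, [(np.float64(-6.2), np.float64(75.5))]), (41, [(np.float64(-4.2), np.float64(73.0))])]
pivot 1783 [23.7 12.  44.9] 26.868523039138672
lever 857 [35.8 15.  44.6] 22.672441673032598
neck 4097 [37.3 23.8 39.2] 32.53470356080033
[ 0.35  0.51  1.72 -0.59  1.1  -0.09] 0.0
```

Emit:
{"method": "carry_out", "body": {
  "dr": [
    [0, 0, -0.067],
    [0, 0, -0.067],
    [0, 0, -0.067],
    [0, 0, -0.067],
    [0, 0, -0.067]
  ],
  "delta_pos": [
    [0.24, 0.78, 0],
    [0.24, 0.76, 0],
    [0.24, 0.75, 0],
    [0.24, 0.73, 0],
    [0.24, 0.72, 0]
  ],
  "claw": [4.5, 4.5, 4.5, 4.5, 4.5]
}}

```text
clock: 9.97
eef_pos: [0.5478, 0.1223, 0.1163]
orientation: [-2.709, 0.308, 2.731]
force: [-0.7, -1.2, 1.5]
opening: 0.0448
finger_force: 0.7
```

Emit:
{"method": "carry_out", "body": {
  "dr": [
    [0, 0, -0.067],
    [0, 0, -0.067],
    [0, 0, -0.067],
    [0, 0, -0.067],
    [0, 0, -0.067]
  ],
  "delta_pos": [
    [0.24, 0.7, 0],
    [0.24, 0.69, 0],
    [0.24, 0.68, 0],
    [0.24, 0.66, 0],
    [0.24, 0.65, 0]
  ],
  "claw": [4.5, 4.5, 4.5, 4.5, 4.5]
}}

```text
clock: 10.38
eef_pos: [0.5487, 0.1533, 0.0987]
orientation: [-2.638, 0.156, 3.038]
force: [1.0, -1.2, 0.3]
opening: 0.0449
finger_force: 0.7
```

```bash
python3 look.py w12 5; python3 -c "
from h import *
s=robot.state();print(s['joints'].round(2),s['finger_force'])"
```

```text
10.38 tcp [30.8 91.6 -7.7] [ 1.  -1.2  0.3] 0.0449
tab 886 [27.6 41.7 54.5]
handle 6295 64.1
[(33, []), (35, []), (37, [(np.float64(29.8), np.float64(43.8))]), (39, [(np.float64(31.3), np.float64(42.0))]), (41, [(np.float64(32.5), np.float64(40.8))])]
pivot 1738 [11.8 23.7 44.9] 63.545823712044566
lever 790 [20.  33.2 44.6] 59.0057323545575
neck 3840 [17.6 39.4 39.2] 65.92398841812808
[ 0.44  0.62  1.62 -0.57  1.12 -0.68] 0.0
```

The cam is untouched at 36.6°, with the handle at +64°. Pulling right.

Emit:
{"method": "carry_out", "body": {
  "dr": [
    [0, 0, 0.067],
    [0, 0, 0.067],
    [0, 0, 0.067],
    [0, 0, 0.067],
    [0, 0, 0.067]
  ],
  "delta_pos": [
    [0.02, -0.65, 0],
    [0.02, -0.65, 0],
    [0.02, -0.65, 0],
    [0.02, -0.65, 0],
    [0.02, -0.65, 0]
  ],
  "claw": [2.2, 2.2, 2.2, 2.2, 2.2]
}}

```text
clock: 10.85
eef_pos: [0.538, 0.126, 0.113]
orientation: [-2.713, 0.311, 2.724]
force: [-0.4, 2.5, -2.1]
opening: 0.022
finger_force: 1.5
```

Emit:
{"method": "carry_out", "body": {
  "dr": [
    [0, 0, 0.067],
    [0, 0, 0.067],
    [0, 0, 0.067],
    [0, 0, 0.067],
    [0, 0, 0]
  ],
  "delta_pos": [
    [0.02, -0.65, 0],
    [0.02, -0.65, 0],
    [0.02, -0.65, 0],
    [0.02, -0.65, 0],
    [0, 0, 0]
  ],
  "claw": [2.2, 2.2, 2.2, 2.2, 2.2]
}}

```text
clock: 11.27
eef_pos: [0.5225, 0.1068, 0.1226]
orientation: [-2.807, 0.411, 2.458]
force: [0.9, 0.1, -0.1]
opening: 0.0215
finger_force: 0.0
```

```bash
python3 look.py w13 5
```

```text
11.27 tcp [78.7 57.9 -7.8] [ 0.9  0.1 -0.1] 0.0215
tab 892 [43.1 25.5 54.5]
handle 6263 38.1
[(33, []), (35, []), (37, [(np.float64(13.5), np.float64(27.2))]), (39, [(np.float64(15.0), np.float64(27.8))]), (41, [(np.float64(16.0), np.float64(28.2))])]
pivot 1761 [20.9 16.  44.9] 37.55209605938203
lever 804 [32.6 21.3 44.6] 33.17095268638318
neck 3725 [32.8 29.9 39.2] 42.388665147986934
```

The cam has bitten: nose about 20.4° (left-edge estimate), handle at 38°. Another 15°.

Emit:
{"method": "carry_out", "body": {
  "dr": [
    [0, 0, 0.067],
    [0, 0, 0.067],
    [0, 0, 0.067],
    [0, 0, 0.06],
    [0, 0, 0]
  ],
  "delta_pos": [
    [0.02, -0.65, 0],
    [0.02, -0.65, 0],
    [0.02, -0.65, 0],
    [0.02, -0.58, 0],
    [0, 0, 0]
  ],
  "claw": [2.2, 2.2, 2.2, 2.2, 2.2]
}}

```text
clock: 11.73
eef_pos: [0.5032, 0.0925, 0.1286]
orientation: [-2.926, 0.482, 2.185]
force: [0.2, -0.5, 0.5]
opening: 0.0221
finger_force: 0.0
```

```bash
python3 look.py w14 5
```

```text
11.73 tcp [91.  36.5 -8. ] [ 0.2 -0.5  0.5] 0.0221
tab 885 [48.2 14.  54.5]
handle 6252 23.6
[(33, []), (35, []), (37, [(np.float64(-0.8), np.float64(9.8))]), (39, [(np.float64(0.5), np.float64(10.2))]), (41, [(np.float64(1.5), np.float64(11.0))])]
pivot 1761 [24.4 10.3 44.8] 22.98810288443889
lever 804 [36.8 12.6 44.7] 18.92435263664054
neck 3696 [38.1 21.6 39.3] 29.489584925372206
```

Emit:
{"method": "carry_out", "body": {
  "dr": [
    [0, 0, 0.035],
    [0, 0, 0.035],
    [0, 0, 0],
    [0, 0, 0],
    [0, 0, 0]
  ],
  "delta_pos": [
    [0.01, -0.34, 0],
    [0.01, -0.34, 0],
    [0, 0, 0],
    [0, 0, 0],
    [0, 0, 0]
  ],
  "claw": [2.2, 2.2, 2.2, 2.2, 2.2]
}}

```text
clock: 12.2
eef_pos: [0.4976, 0.0894, 0.1293]
orientation: [-2.959, 0.495, 2.112]
force: [0.7, 0.0, 0.5]
opening: 0.022
finger_force: 0.4
```

```bash
python3 look.py w15 5; python3 - <<'E'
import sys; sys.argv=['x']
from h import *
z=np.load('last.npz');c=robot.camera_info('wrist');c['R']=z['R'];c['t']=z['t'];g=z['im'].mean(2).astype('f4');o,F=frame(np.load('p.npy'))
for h,r in((10,39),(8,41),(8,43),(0,52),(0,58)):
    print(r,[int(cv2.getRectSubPix(g,(1,1),tuple(map(float,fish(c,o+F@np.array([-r*np.cos(a),-r*np.sin(a),h])/1e3))))[0,0]) for a in np.radians(np.arange(-12,16,1))])
E
```

```text
12.2 tcp [93.2 30.5 -8.5] [0.7 0.  0.5] 0.022
tab 898 [48.9 11.  54.6]
handle 6277 20.1
[(33, []), (35, []), (37, [(np.float64(-4.5), np.float64(5.2))]), (39, [(np.float64(-3.0), np.float64(6.0))]), (41, [(np.float64(-2.0), np.float64(6.5))])]
pivot 1762 [25.   8.8 44.9] 19.4830040986802
lever 828 [37.5 10.3 44.6] 15.30225128682991
neck 3756 [39.1 19.2 39.2] 26.175145396636523
39 [142, 145, 148, 145, 148, 146, 146, 144, 145, 81, 56, 57, 59, 55, 58, 57, 55, 58, 71, 80, 95, 105, 113, 119, 122, 122, 122, 123]
41 [143, 145, 144, 145, 148, 148, 146, 146, 144, 147, 66, 57, 56, 62, 55, 59, 54, 60, 64, 78, 95, 101, 111, 118, 122, 121, 123, 124]
43 [142, 143, 145, 143, 145, 149, 148, 146, 146, 144, 146, 66, 57, 56, 59, 55, 59, 55, 59, 71, 82, 95, 108, 115, 120, 121, 123, 124]
52 [67, 26, 151, 145, 142, 143, 145, 144, 146, 147, 146, 146, 144, 134, 56, 57, 61, 55, 57, 57, 61, 78, 95, 107, 116, 121, 121, 122]
58 [145, 147, 151, 116, 10, 151, 144, 142, 144, 143, 145, 147, 147, 146, 144, 94, 57, 56, 55, 59, 55, 60, 79, 95, 110, 118, 121, 123]
```

```bash
python3 - <<'E'
from h import *
c=robot.camera_info('wrist');o,F=frame(np.load('p.npy'))
for r in(26,35,40,44,50,60): print(r,[fish(c,o+F@np.array([-r*np.cos(a),-r*np.sin(a),5])/1e3).round().tolist() for a in np.radians([-15,0,20,40])])
# nose in scene and top cameras by darkness along arcs
for n in('scene','top'):
    k=robot.camera_info(n);im,d=robot.get_image(n);g=im.mean(2).astype('f4');np.savez(n+'2.npz',im=im,d=d)
    for r in(31,35,39,42): print(n,r,[int(cv2.getRectSubPix(g,(1,1),tuple(map(float,w2px(k,o+F@np.array([-r*np.cos(a),-r*np.sin(a),8])/1e3))))[0,0]) for a in np.radians(np.arange(-40,60,4))])
E
```

```text
26 [[356.0, 32.0], [341.0, 25.0], [320.0, 22.0], [298.0, 26.0]]
35 [[368.0, 16.0], [348.0, 7.0], [319.0, 3.0], [291.0, 8.0]]
40 [[375.0, 8.0], [352.0, -3.0], [319.0, -8.0], [286.0, -1.0]]
44 [[380.0, 1.0], [355.0, -11.0], [319.0, -16.0], [283.0, -9.0]]
50 [[387.0, -9.0], [359.0, -22.0], [318.0, -28.0], [278.0, -20.0]]
60 [[399.0, -25.0], [366.0, -40.0], [318.0, -48.0], [270.0, -38.0]]
scene 31 [142, 144, 146, 146, 149, 148, 149, 145, 133, 79, 45, 46, 45, 45, 43, 44, 90, 137, 148, 149, 147, 148, 149, 151, 147]
scene 35 [143, 139, 144, 146, 148, 149, 149, 148, 142, 122, 66, 46, 45, 43, 47, 110, 146, 148, 148, 148, 148, 151, 150, 150, 151]
scene 39 [147, 142, 140, 144, 147, 149, 148, 148, 143, 143, 130, 47, 46, 57, 128, 146, 147, 148, 148, 149, 150, 150, 150, 150, 150]
scene 42 [146, 146, 142, 142, 146, 148, 149, 148, 144, 145, 140, 84, 52, 96, 149, 145, 148, 148, 148, 150, 149, 151, 150, 151, 152]
top 31 [55, 51, 52, 51, 53, 47, 24, 18, 22, 39, 50, 53, 51, 50, 40, 52, 51, 60, 83, 106, 115, 110, 100, 114, 139]
top 35 [53, 50, 52, 52, 52, 51, 50, 43, 46, 53, 51, 52, 53, 50, 51, 55, 66, 94, 115, 118, 122, 145, 148, 146, 145]
top 39 [58, 48, 48, 51, 50, 51, 52, 52, 52, 56, 52, 53, 52, 55, 65, 94, 113, 116, 126, 144, 147, 147, 148, 146, 146]
top 42 [71, 62, 44, 45, 45, 49, 52, 52, 52, 50, 55, 53, 58, 82, 110, 114, 118, 138, 146, 146, 144, 147, 146, 148, 148]
```

```bash
cat > sc.py <<'E'
from h import *
import sys
def meas(im,p,k):
    o,F=frame(p);g=im.mean(2).astype('f4');al=np.arange(-30,60,.5);out=[]
    pr=lambda r,h:np.array([cv2.getRectSubPix(g,(1,1),tuple(map(float,w2px(k,o+F@np.array([-r*np.cos(a),-r*np.sin(a),h])/1e3))))[0,0] for a in np.radians(al)])
    for r,h in((33,8),(36,8),(39,8),(42,8)):
        v=np.clip(148-pr(r,h),0,103); i=np.argmax(np.convolve(v,np.ones(25),'same'));w=v*(abs(al-al[i])<14);out.append(round((w*al).sum()/w.sum(),1))
    L=[]
    for r in(52,55,58):
        v=np.clip(135-pr(r,0),0,200)*(abs(al)<8);L.append(round((v*al).sum()/max(v.sum(),1),1))
    return out,L
if __name__=='__main__':
    k=robot.camera_info('scene')
    if len(sys.argv)<2: im,d=robot.get_image('scene');np.savez('scene3.npz',im=im,d=d);fs=[im]
    else: fs=[np.load(f)['im'] for f in sys.argv[1:]]
    for im in fs:
        for p in([.45017921,.16522438,-1.40646075],np.load('p.npy')): print(meas(im,p,k))
E
python3 sc.py scene1.npz scene2.npz
```

```text
([np.float64(35.2), np.float64(35.2), np.float64(35.3), np.float64(35.3)], [np.float64(-1.0), np.float64(-1.4), np.float64(-1.0)])
([np.float64(42.6), np.float64(42.1), np.float64(41.5), np.float64(41.0)], [np.float64(2.3), np.float64(2.6), np.float64(2.0)])
([np.float64(2.7), np.float64(1.6), np.float64(1.5), np.float64(1.8)], [np.float64(-1.5), np.float64(-1.2), np.float64(-1.5)])
([np.float64(9.3), np.float64(8.3), np.float64(7.7), np.float64(7.4)], [np.float64(2.6), np.float64(2.3), np.float64(2.2)])
```

The wrist view clips the nose at this pose, but the scene camera (checked against the initial 36.4°) gives about 3° left. Moving 2.5°.

Emit:
{"method": "carry_out", "body": {
  "dr": [
    [0, 0, 0.025],
    [0, 0, 0.02],
    [0, 0, 0],
    [0, 0, 0],
    [0, 0, 0]
  ],
  "delta_pos": [
    [0.01, -0.23, 0],
    [0.01, -0.2, 0],
    [0, 0, 0],
    [0, 0, 0],
    [0, 0, 0]
  ],
  "claw": [2.2, 2.2, 2.2, 2.2, 2.2]
}}

```text
clock: 12.77
eef_pos: [0.4934, 0.0876, 0.1298]
orientation: [-2.984, 0.503, 2.059]
force: [0.9, 0.0, 0.4]
opening: 0.022
finger_force: 0.5
```

```bash
python3 sc.py; python3 look.py w16|head -3
```

```text
([np.float64(-2.0), np.float64(-1.2), np.float64(-0.8), np.float64(-1.1)], [np.float64(-1.5), np.float64(-1.2), np.float64(-1.5)])
([np.float64(6.3), np.float64(5.6), np.float64(4.8), np.float64(4.3)], [np.float64(2.6), np.float64(2.3), np.float64(2.3)])
12.82 tcp [94.4 26.  -8.5] [0.7 0.  0.1] 0.0221
tab 891 [49.4  8.6 54.6]
handle 6239 17.4
```

The scene camera says it's nearly on the line. I'll let go, lift and check with the wrist camera.

Emit:
{"method": "carry_out", "body": {
  "dr": [
    [0, 0, 0],
    [0, 0, 0],
    [0, 0, 0],
    [0, 0, 0],
    [0, 0, 0]
  ],
  "delta_pos": [
    [0, 0, 0],
    [0, 0, 0],
    [0, 0, -3],
    [0, 0, -3.5],
    [0, 0, -3.5]
  ],
  "claw": [4.5, 4.5, 4.5, 4.5, 4.5]
}}

```text
clock: 13.28
eef_pos: [0.4841, 0.1373, 0.2171]
orientation: [-2.982, 0.502, 2.059]
force: [1.1, 0.2, 0.7]
opening: 0.0449
finger_force: 0.0
```

Emit:
{"method": "carry_out", "body": {
  "dr": [
    [0, 0, 0.06],
    [0, 0, 0.06],
    [0, 0, 0.06],
    [0, 0, 0.06],
    [0, 0, 0]
  ],
  "delta_pos": [
    [1.0, 0, -0.5],
    [1.0, 0, 0],
    [1.0, 0, 0],
    [1.0, 0, 0],
    [0, 0, 0]
  ],
  "claw": [4.5, 4.5, 4.5, 4.5, 4.5]
}}

```text
clock: 13.7
eef_pos: [0.4707, 0.1725, 0.2002]
orientation: [-3.12, 0.524, 1.783]
force: [0.6, 0.6, 1.0]
opening: 0.0449
finger_force: 0.0
```

```bash
python3 look.py w17; python3 sc.py; python3 - <<'E'
from h import *
z=np.load('last.npz');c=robot.camera_info('wrist');c['R']=z['R'];c['t']=z['t'];g=z['im'].mean(2).astype('f4');o,F=frame(np.load('p.npy'))
print(fish(c,o+F@np.array([-44,0,5])/1e3))
al=np.arange(-14,14,.5)
for h,r in((8,35),(8,39),(8,42),(0,50),(0,54),(0,58)):
    v=np.array([cv2.getRectSubPix(g,(1,1),tuple(map(float,fish(c,o+F@np.array([-r*np.cos(a),-r*np.sin(a),h])/1e3))))[0,0] for a in np.radians(al)])
    w=np.clip(np.median(v[:5])*.6-v,0,60)*(abs(al)<(12 if h else 6));print(r,round((w*al).sum()/max(w.sum(),1),2),v[::4].astype(int).tolist())
E
```

```text
13.7 tcp [53.8 17.8 96.1] [0.6 0.6 1. ] 0.0449
tab 236 [49.3  8.7 54.5]
handle 2719 17.7
[(33, [(np.float64(-10.2), np.float64(10.0))]), (35, [(np.float64(-8.2), np.float64(8.0))]), (37, [(np.float64(-6.8), np.float64(6.2))]), (39, [(np.float64(-5.2), np.float64(4.5))]), (41, [(np.float64(-4.0), np.float64(3.2))])]
pivot 364 [24.   6.6 44.8] 15.481973141681536
lever 113 [39.9  8.  44.7] 11.27993762236626
neck 1140 [39.7 17.4 39.2] 23.677409079308983
([np.float64(-2.0), np.float64(-1.2), np.float64(-0.7), np.float64(-1.1)], [np.float64(-1.3), np.float64(-1.3), np.float64(-1.4)])
([np.float64(5.9), np.float64(5.6), np.float64(4.9), np.float64(4.4)], [np.float64(2.4), np.float64(2.4), np.float64(2.4)])
[299.48393707  98.34244054]
35 -0.08 [146, 150, 139, 62, 58, 56, 55, 53, 54, 54, 55, 73, 151, 154]
39 -0.39 [144, 147, 149, 153, 105, 56, 53, 53, 56, 58, 141, 148, 153, 150]
42 -0.53 [145, 147, 149, 149, 151, 86, 53, 55, 54, 140, 151, 149, 152, 146]
50 0.37 [112, 168, 201, 218, 219, 218, 201, 34, 194, 222, 219, 206, 174, 217]
54 0.31 [150, 147, 146, 153, 208, 218, 223, 32, 204, 218, 220, 222, 218, 217]
58 0.14 [150, 150, 144, 145, 174, 158, 147, 21, 161, 194, 182, 151, 177, 211]
```

View pics/w17.png

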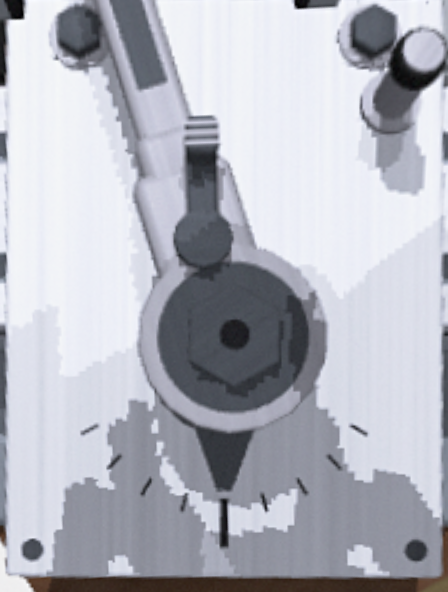

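The nose at (224,490) meets the long line at (224,500–545), within about half a degree. The lever is to the right and the gripper is clear, so I'm handing in.

```bash
python3 -c "
from station import robot
print(robot.job_done())"
```

```text
the job is handed in; nothing more can be done
None
```

The stud is turned clockwise until the cam's nose sits on the long line, within about half a degree; the lever is left to the right, the gripper is clear, and the job was handed in at about 14 s.

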